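# Lift the pressure sensor from its tray pocket into the test nest

## Robot

A 7-joint arm with a two-finger parallel gripper is mounted at the origin on the work surface. World frame = base frame: x ahead of the robot, y to its left, z up, the work surface at z = 0. Lengths are in m, angles in rad, forces in N, time in s.
With the tool pointing down it reaches from about 0.35 to 0.9 m from the base axis. Payload 19.9 kg.
Tool frame: the origin (TCP) lies between the finger pads; the fingertips stand arm.tcp_to_tips ahead of it and the grasp point (between the pads) lies 2 mm behind it (arm.tcp_to_tips is the distance from the TCP to the fingertips, in m); z points along the fingers, y is the line along which they close (so a half turn about z gives the same grasp; the last joint's range is limited). The gripper opens to 85 mm and grips with 20 to 120 N. Pads are 22 mm wide; open, the fingers measure 114 mm over their backs; the gripper's body (76 mm by 85 mm) begins 54 mm behind the grasp point. The pads swing forward as they close: fully open they stand 13 mm farther back than shut.
Start: joints at [1.286, 0.417, -0.01, 1.614, 0.005, 1.111, -0.053], TCP at [0.15, -0.607, 0.248] pointing down, gripper open.
Joint ranges: [-2.81, 2.81], [-0.39, 2.02], [-1.27, 1.25], [0.06, 2.57], [-1.19, 4.33], [0.19, 2], [-2.82, 2.82]. Speed limits (rad/s): [1.89, 1.89, 2.39, 2.39, 3.01, 3.01, 3.01].

## Interface

Orientations are given as a unit quaternion [w, x, y, z].
In Python, from cell import arm gives the robot as it stands. The module is installed in compiled form; this text tells all that it offers.
- The arm moves only by the tool step_arm, never from a script. Its argument "moves" is a list of rows, each a list of 7 numbers: the turn, a rotation vector about the tool's x, y, z in units of pi rad (1.0 is pi rad), then the shift along the tool's x, y, z in units of 400 mm (1.0 is 400 mm), then the opening, from -1 (shut) to 1 (fully open). In form: [[ax, ay, az, tx, ty, tz, jaw], ...]. A call has 1 to 5 rows; each row is the pose to reach, as a shift and turn from the pose commanded when the call began, along the tool's axes at that moment, turning the shorter way round; what a row does not reach only later rows make up. A row lasts 1/12 s, in which the tool goes at most 41.7 mm and 7.16 degrees, less where a joint would pass 70% of its speed; a pose out of reach is approached as far as the arm can. A call with a number of a shift or a turn outside -1 to 1 is refused whole. A call with a gripper value outside its range is refused whole. The fingers move at their own pace and stop on an object; "squeeze" is the grip in N (left out, the last holds). Time passes only in rows, so rows that repeat a pose let the fingers close. It gives the time, the measured TCP pose, the force, the opening and the grip force at its end, in the units of the state.
- arm.get_state(): the state, without advancing time (a new reading comes with each control period).
- arm.read_camera(name): name is "scene" or "top"; returns the picture (420x560x3 uint8, blue, green, red); there is no depth.
- arm.camera_params(name): a dict with "mtx" (3x3 intrinsics, pixels), "xyz" and "rotation" of the camera in the world. Camera axes: x right, y up, looking along -z (the intrinsics and any distortion apply to the point x, -y, -z); pixel columns grow to the right and rows downward; lengths in m; the calibration is good to about 2 mm. A picture is of the moment at which its call begins. camera_params takes no time and is no camera call.
- arm.finish_job(): hands the job in; it is judged then, once.
The state is a dict: "time": time; "qpos": joint angles; "qvel": joint speeds; "tau": joint torques, N m; "tcp_pos": TCP position; "ee_rot": TCP orientation; "force": force on the tool from outside, world axes, zero at the start; "torque": the same for the moment, N m; "grip_width": finger opening in m; "finger_force": force on a finger pad.
Only numpy, scipy, OpenCV 4.12 (cv2) and the standard library are available. Lean on these libraries where they do the work, as an engineer would, in place of code of your own. Each camera call takes 0.05 s, during which the arm holds its last target. There are 200 camera calls.

## Task

Take the ceramic pressure sensor by its stem, lift it straight up out of its tray pocket, and stand it upright inside the round cup on the grey test box, keeping it upright all the way. Set it down before letting go, do not drop it, and leave the jaw bolt and the brass plug in their pockets.

Things in the scene. Friction and masses are not known exactly. Their poses are not given: they have to be found in the camera images.
- sensor: Cream ceramic pressure sensor, loose, about 0.12 kg: round disc 40 mm in diameter, 16 mm high, with a slim round stem 16 mm thick and 46 mm long on its centre (62 mm tall in all, the tallest in the tray). Origin: centre of the underside, z up along the stem. Starts in a pocket of the fixed black tray, disc top level with the tray top, so only the stem can be gripped, from any side.
- nest (a point): Centre of the inner floor of the round open aluminium cup on the fixed grey test box (200 x 200 x 60 mm), beside the tray on either side. Cup 66 mm in diameter inside, 74 mm outside; its rim stands 8 mm above this floor, the floor 64 mm above the bench. Rocker switch and guarded toggle at the box's other end, up to 25 mm high, over 85 mm from here. z up.
- jaw_bolt: Bystander in the tray: steel jaw bolt standing head down, hex head 34 mm across flats and 16 mm high in its pocket, threaded shank 20 mm thick, 30 mm tall above it. Origin: centre of the underside. The tray is 180 x 180 x 24 mm with four round pockets in a square, 85 mm between centres, 43 mm in diameter, 16 mm deep (floor 8 mm above the bench), one empty.
- plug: Bystander in the tray: brass plug, round disc 40 mm in diameter and 16 mm high in its pocket, with a square head 20 x 20 mm and 14 mm tall on it. Origin: centre of the underside.
There are look-alikes about, which are no part of the job. Leave any blue or red look-alike of the sensor alone.

How it is judged:
On the way:
1. the sensor is lifted clear of its tray pocket, upright, its underside more than 34 mm above the bench (height (world z) of sensor above 0.034 m and angle between sensor's own z axis and vertical below 0.35 rad), for 0.2 s.
At the end, for the whole second after the job is handed in: The sensor stands at rest and released on the cup's floor: centre within 16 mm of the cup's centre (anywhere inside the rim), underside within 5 mm of the floor, stem within 10 degrees of vertical; the jaw bolt and the plug are within 12 mm of where they started (horizontal distance between sensor and nest below 0.016 m and z of sensor in the frame of nest between -0.005 and 0.005 m and angle between sensor's own z axis and vertical below 0.17 rad and linear speed of sensor below 0.02 m/s and distance of each of jaw_bolt, plug from where it was at the start of the episode below 0.012 m); the robot touches nothing.
It fails at once if the sensor is tipped more than 20 degrees (angle between sensor's own z axis and vertical above 0.35 rad).
It fails at once if the sensor is let go more than 20 mm above the cup's floor, over or near the cup (contact force between the fingers and sensor below 0.05 N and z of sensor in the frame of nest above 0.02 m and horizontal distance between sensor and nest below 0.06 m).
It fails at once if the jaw bolt or the plug is pulled or knocked out of its place (moved more than 12 mm) (distance of any of jaw_bolt, plug from where it was at the start of the episode above 0.012 m).
It also fails if it takes over 43 s, if anything falls off the work surface, if the arm or the gripper's body presses on something with over 40 N, if the wrist force passes 120 N, or if a joint passes its speed limit or range.

## Working session

There is one attempt and no reset: what is moved stays moved. The work goes in short steps, Python scripts to look and compute and a tool call to move; the robot and the scene stay as the last step left them, time stands still between calls to the robot, and variables do not carry over. Pictures are saved under pics/ and viewed, at most 10 in all, crops included, and the job is handed in when it is done.

Besides the shell and the picture viewer there is one more tool, called by a JSON object that holds its "op" and its "data". step_arm: Moves the arm, as the interface text tells. Its arguments: {"type":"object","properties":{"moves":{"type":"array"},"squeeze":{"type":"number"}},"required":["moves"]}

```bash
mkdir -p pics; python3 - <<'E'
from cell import arm
import cv2,numpy as np
for n in("scene","top"):
    cv2.imwrite(f"pics/{n}0.png",arm.read_camera(n)); p=arm.camera_params(n); print(n,p)
s=arm.get_state();print(s,getattr(arm,'tcp_to_tips',None))
E
```

```text
scene {'mtx': array([[422.60374474,   0.        , 283.80028877],
       [  0.        , 422.60374474, 200.48492446],
       [  0.        ,   0.        ,   1.        ]]), 'xyz': array([1.06228825, 0.25032823, 0.59643349]), 'rotation': array([0.45348696, 0.20762459, 0.36860781, 0.78445516])}
top {'mtx': array([[462.86955191,   0.        , 283.81990555],
       [  0.        , 462.86955191, 207.39441373],
       [  0.        ,   0.        ,   1.        ]]), 'xyz': array([ 0.36058148, -0.05655859,  0.95610345]), 'rotation': array([-0.7026218 , -0.0609893 ,  0.0603325 ,  0.70637307])}
{'time': 0.1, 'qpos': array([ 1.28648627,  0.41791553, -0.01031743,  1.61404233,  0.00471552,
        1.11070966, -0.05302194]), 'qvel': array([-0.000297  , -0.00216267, -0.00023312, -0.00178597,  0.00066436,
       -0.00194785,  0.0003206 ]), 'tau': array([ 2.28297569e-03, -8.65833664e+01,  6.80464413e-01, -4.35644782e+01,
        1.91691628e-02,  4.86239267e-03, -1.17165732e-04]), 'tcp_pos': array([ 0.15020479, -0.60641211,  0.2477521 ]), 'ee_rot': array([-5.14323216e-04,  9.92638967e-01,  1.21109890e-01, -1.08727112e-04]), 'force': array([ 0.02101622, -0.30736868,  0.24541743]), 'torque': array([-0.0076609 , -0.03821205, -0.01342773]), 'finger_force': 0.0, 'grip_width': 0.0855817535154919} 0.017
```

View pics/scene0.png

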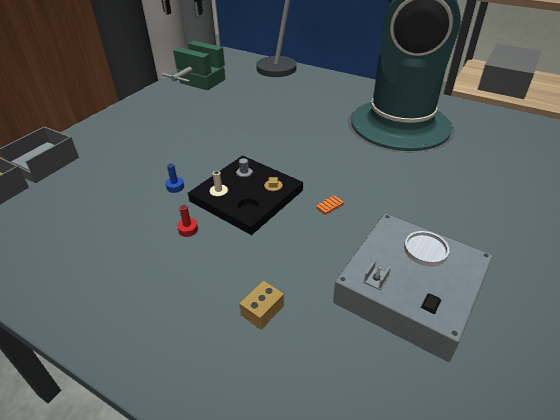

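View pics/top0.png

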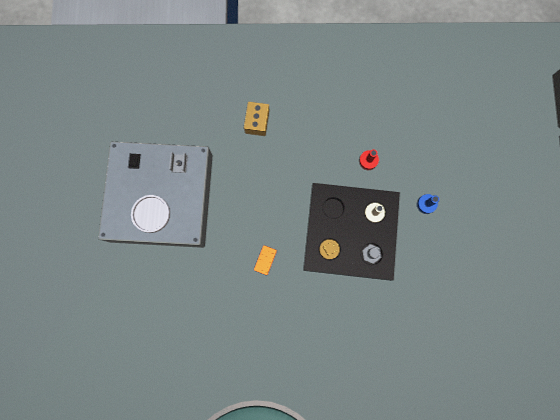

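The scene picture shows the cream sensor in the tray. What could be taken for it, as scene / top pixels:
- cream sensor: (218,183) / (375,212)
- red look-alike: (187,222) / (369,160)
- blue look-alike: (174,178) / (428,203)
- jaw bolt: (244,167) / (372,253)
- plug: (273,183) / (330,249)

By its colour and its place in the tray, I choose the cream one. The cup is at (427,247) / (150,214).

```bash
cat > h.py <<'E'
import cv2,numpy as np
from cell import arm
from scipy.spatial.transform import Rotation as R
def ray(n,uv):
    p=arm.camera_params(n);q=p["rotation"];M=p["mtx"]
    d=np.array([(uv[0]-M[0,2])/M[0,0],-(uv[1]-M[1,2])/M[1,1],-1.])
    return np.array(p["xyz"]),R.from_quat([q[1],q[2],q[3],q[0]]).apply(d)
def onplane(n,uv,z):
    o,d=ray(n,uv);return (o+d*(z-o[2])/d[2])
def proj(n,P):
    p=arm.camera_params(n);q=p["rotation"];c=R.from_quat([q[1],q[2],q[3],q[0]]).inv().apply(np.array(P)-p["xyz"])
    M=p["mtx"];return np.array([M[0,2]+M[0,0]*c[0]/-c[2],M[1,2]-M[1,1]*c[1]/-c[2]])
def cream(im):
    hsv=cv2.cvtColor(im,cv2.COLOR_BGR2HSV);return cv2.inRange(hsv,(10,12,110),(35,110,255))
E
python3 - <<'E'
from h import *
s=cv2.imread("pics/scene0.png");t=cv2.imread("pics/top0.png")
def blobs(m,x0,y0,x1,y1):
    z=np.zeros_like(m);z[y0:y1,x0:x1]=m[y0:y1,x0:x1]
    n,l,st,c=cv2.connectedComponentsWithStats(z)
    return [(st[i],c[i].round(1)) for i in range(1,n) if st[i][4]>8]
for nm,im,b in(("scene",s,(195,160,240,205)),("top",t,(355,195,395,230))):
    print(nm,blobs(cream(im),*b))
# cup: top bright rim
g=cv2.cvtColor(t,cv2.COLOR_BGR2GRAY)
c=cv2.HoughCircles(g[180:250,115:190],cv2.HOUGH_GRADIENT,1,5,param1=120,param2=12,minRadius=13,maxRadius=24)
for k in c[0][:5]:
    u=k[:2]+[115,180];print("cup",u,k[2],onplane("top",u,.072),k[2]/462.87*.884)
print("tray corners",[onplane("top",u,.024)[:2].round(3) for u in((313,183),(400,191),(393,280),(304,271))])
print("disc approx",onplane("top",(374,212.5),.024),"bolt",onplane("top",(374,254),.054),"plug",onplane("top",(330,249),.038))
A=cv2.resize(s[150:215,180:310],None,fx=5,fy=5,interpolation=cv2.INTER_CUBIC)
B=cv2.resize(t[185:235,345:410],None,fx=5,fy=5,interpolation=cv2.INTER_CUBIC)
C=cv2.resize(t[180:250,115:190],None,fx=4,fy=4,interpolation=cv2.INTER_CUBIC)
W=np.zeros((325+280,700,3),np.uint8);W[:325,:650]=A;W[325:575,:325]=B;W[325:605,340:640]=C
cv2.imwrite("pics/crop.png",W[:600])
E
```

```text
scene [(array([210, 170,  18,  26, 235], dtype=int32), array([217.8, 186.2]))]
top [(array([371, 203,  14,  19, 100], dtype=int32), array([377.5, 209.9])), (array([365, 204,  10,  18,  35], dtype=int32), array([367.4, 213.3]))]
cup [149.5 213.5] 18.8 [0.50339667 0.20382352 0.072     ] 0.03590468
cup [145.5 210.5] 14.4 [0.50932501 0.21183651 0.072     ] 0.027501456
cup [151.5 218.5] 20.0 [0.49359474 0.19952503 0.072     ] 0.03819647
cup [155.5 210.5] 14.4 [0.50921967 0.19245786 0.072     ] 0.027501456
tray corners [array([ 0.573, -0.117]), array([ 0.555, -0.295]), array([ 0.375, -0.273]), array([ 0.393, -0.096])]
disc approx [ 0.51073054 -0.23996707  0.024     ] bolt [ 0.42420713 -0.23091829  0.054     ] plug [ 0.43568131 -0.14721006  0.038     ]
```

View pics/crop.png

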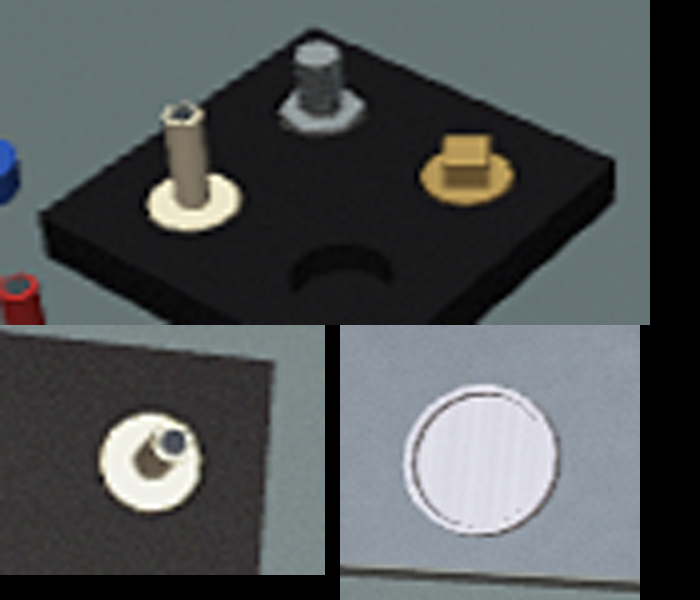

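The crop confirms the cream sensor, with a grey-capped round stem in a cream disc. In the top view the disc centre is near (375,212.3) and the stem top near (379.2,207.5). The outer circle of the cup is centred near (150.3,213.6). Next I'll fit these and cross-check between the two views.

```bash
python3 - <<'E'
from h import *
s=cv2.imread("pics/scene0.png");t=cv2.imread("pics/top0.png")
def fit(im,n,b,thr,z):
    x0,y0,x1,y1=b;g=cv2.cvtColor(im[y0:y1,x0:x1],cv2.COLOR_BGR2GRAY)
    g=cv2.resize(g,None,fx=4,fy=4,interpolation=cv2.INTER_CUBIC)
    cs,_=cv2.findContours((g>thr).astype(np.uint8),cv2.RETR_EXTERNAL,cv2.CHAIN_APPROX_NONE)
    c=max(cs,key=cv2.contourArea);h=cv2.convexHull(c);e=cv2.fitEllipse(h)
    u=(np.array(e[0])+.5)/4-.5+[x0,y0];print(n,z,u.round(2),np.array(e[1])/4,onplane(n,u,z).round(4))
fit(t,"top",(360,197,390,228),130,.024)
fit(t,"top",(120,180,185,245),175,.072);fit(t,"top",(120,180,185,245),190,.072)
fit(s,"scene",(400,226,453,270),195,.072);fit(s,"scene",(400,226,453,270),210,.072)
print("stem top",onplane("top",(379.2,207.5),.07),onplane("scene",(216.2,171.7),.07))
print("disc scene",onplane("scene",(218.7,190),.024))
for P in([.511,-.242,.024],[.511,-.242,.07],[.503,.203,.072]):print(P,proj("scene",P),proj("top",P))
E
```

```text
top 0.024 [374.67 211.92] [19.61007309 20.08270836] [ 0.5119 -0.2414  0.024 ]
top 0.072 [149.3  213.05] [36.78498459 38.92165375] [0.5043 0.2042 0.072 ]
top 0.072 [149.31 213.09] [36.4405098  38.57564926] [0.5042 0.2042 0.072 ]
scene 0.072 [426.87 245.87] [28.88794136 44.68948746] [0.5069 0.2047 0.072 ]
scene 0.072 [426.88 245.92] [28.40210342 44.24118805] [0.507  0.2047 0.072 ]
stem top [ 0.51310174 -0.24139171  0.07      ] [ 0.50967174 -0.24160302  0.07      ]
disc scene [ 0.51304739 -0.23863492  0.024     ]
[0.511, -0.242, 0.024] [218.02718953 189.01889406] [374.99178349 212.36423089]
[0.511, -0.242, 0.07] [215.66760581 171.967931  ] [379.55709097 208.56491567]
[0.503, 0.203, 0.072] [426.51664362 244.08308056] [149.91646972 213.70018074]
```

```bash
cat >> h.py <<'E'
def go(P):
    s=arm.get_state();q=s["ee_rot"];r=R.from_quat([q[1],q[2],q[3],q[0]])
    print(round(s["time"],2),s["tcp_pos"].round(4),"units",(r.inv().apply(np.array(P)-s["tcp_pos"])/.4).round(4),"tool z",r.apply([0,0,1]).round(4))
E
python3 -c "
from h import *
go([.512,-.241,.248]);print(onplane('top',(428,203.5),.01),onplane('top',(369,160),.01))"
```

```text
0.1 [ 0.1502 -0.6064  0.2478] units [ 1.0976 -0.6693 -0.    ] tool z [-3.e-04  1.e-03 -1.e+00]
[ 0.53130622 -0.35555811  0.01      ] [ 0.62531588 -0.23649072  0.01      ]
```

{"op": "step_arm", "data": {"moves": [[0,0,0,0.1,-0.061,0,1],[0,0,0,0.2,-0.122,0,1],[0,0,0,0.29,-0.177,0,1],[0,0,0,0.38,-0.232,0,1],[0,0,0,0.46,-0.281,0,1]]}}

```text
time: 0.52
tcp_pos: [0.2976, -0.4567, 0.2481]
ee_rot: [-0.0, 0.993, 0.121, -0.0]
force: [-0.1, -1.6, 0.1]
grip_width: 0.0857
finger_force: 0.0
```

```bash
python3 -c "
from h import *
go([.512,-.241,.248])"
```

```text
0.52 [ 0.2976 -0.4567  0.2481] units [ 6.498e-01 -3.948e-01  3.000e-04] tool z [-3.e-04  3.e-04 -1.e+00]
```

{"op": "step_arm", "data": {"moves": [[0,0,0,0.09,-0.055,0,1],[0,0,0,0.18,-0.11,0,1],[0,0,0,0.27,-0.164,0,1],[0,0,0,0.35,-0.213,0,1],[0,0,0,0.43,-0.26,0,1]]}}

```text
time: 0.93
tcp_pos: [0.4398, -0.3141, 0.2482]
ee_rot: [-0.0, 0.993, 0.121, -0.0]
force: [-0.2, -1.3, -0.1]
grip_width: 0.0853
finger_force: 0.0
```

{"op": "step_arm", "data": {"moves": [[0,0,0,0.07,-0.043,0,1],[0,0,0,0.13,-0.08,0.05,1],[0,0,0,0.18,-0.11,0.12,1],[0,0,0,0.21,-0.128,0.2,1],[0,0,0,0.21,-0.128,0.25,1]]}}

```text
time: 1.35
tcp_pos: [0.509, -0.2428, 0.1455]
ee_rot: [-0.001, 0.992, 0.123, -0.0]
force: [-0.6, -0.0, -0.9]
grip_width: 0.0856
finger_force: 0.0
```

{"op": "step_arm", "data": {"moves": [[0,0,0,0,0,0,1],[0,0,0,0,0,0,1]]}}

```text
time: 1.52
tcp_pos: [0.5074, -0.2463, 0.1479]
ee_rot: [-0.001, 0.993, 0.121, -0.001]
force: [-0.1, -0.6, 0.7]
grip_width: 0.0855
finger_force: 0.0
```

```bash
python3 -c "
from h import *
go([.512,-.241,.052])
s=arm.read_camera('scene');t=arm.read_camera('top')
W=np.hstack([cv2.resize(s[100:240,140:320],(480,373)),cv2.resize(t[130:290,290:430],(320,373))]);cv2.imwrite('pics/app.png',W)"
```

```text
1.52 [ 0.5074 -0.2463  0.1479] units [ 0.0147 -0.0098  0.2397] tool z [-1.9e-03  9.0e-04 -1.0e+00]
```

View pics/app.png

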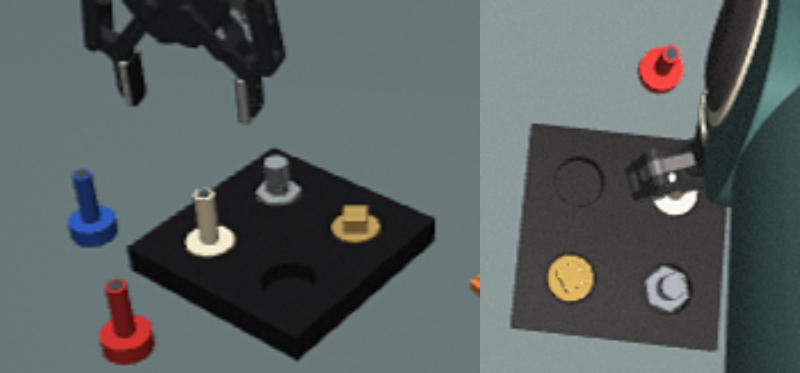

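The fingers straddle the sensor stem, which is at about (205,215) in the scene half of the picture. The neighbours are clear, so I'll align and descend.

{"op": "step_arm", "data": {"moves": [[0,0,0,0.015,-0.01,0.03,1],[0,0,0,0.015,-0.01,0.08,1],[0,0,0,0.015,-0.01,0.13,1],[0,0,0,0.015,-0.01,0.18,1],[0,0,0,0.015,-0.01,0.21,1]]}}

```text
time: 2.03
tcp_pos: [0.5126, -0.2411, 0.0633]
ee_rot: [-0.0, 0.993, 0.121, -0.0]
force: [-0.2, 0.1, 0.1]
grip_width: 0.0853
finger_force: 0.0
```

{"op": "step_arm", "data": {"moves": [[0,0,0,0,0,0.015,1],[0,0,0,0,0,0.03,1],[0,0,0,0,0,0.03,1]]}}

```text
time: 2.28
tcp_pos: [0.5128, -0.241, 0.0521]
ee_rot: [-0.0, 0.993, 0.121, -0.0]
force: [-0.5, 0.6, -0.1]
grip_width: 0.0855
finger_force: 0.0
```

```bash
python3 -c "
from h import *
go([.512,-.241,.052])"
```

```text
2.28 [ 0.5128 -0.241   0.0521] units [-0.002  -0.0006  0.0002] tool z [-1.e-04  1.e-04 -1.e+00]
```

{"op": "step_arm", "data": {"moves": [[0,0,0,0,0,0,0.4],[0,0,0,0,0,0,0],[0,0,0,0,0,0,-0.3],[0,0,0,0,0,0,-0.45],[0,0,0,0,0,0,-0.55]], "squeeze": 40}}

```text
time: 2.7
tcp_pos: [0.5129, -0.2411, 0.0527]
ee_rot: [0.0, 0.993, 0.121, 0.0]
force: [-0.1, 0.6, 0.6]
grip_width: 0.0258
finger_force: 0.0
```

{"op": "step_arm", "data": {"moves": [[0,0,0,0,0,0,-0.6],[0,0,0,0,0,0,-0.7],[0,0,0,0,0,0,-0.8],[0,0,0,0,0,0,-1],[0,0,0,0,0,0,-1]]}}

```text
time: 3.12
tcp_pos: [0.5129, -0.2411, 0.0524]
ee_rot: [0.0, 0.993, 0.121, 0.0]
force: [0.5, -0.8, 5.3]
grip_width: 0.0145
finger_force: 39.1
```

{"op": "step_arm", "data": {"moves": [[0,0,0,0,0,0,-1],[0,0,0,0,0,0,-1]]}}

```text
time: 3.28
tcp_pos: [0.5129, -0.241, 0.0524]
ee_rot: [0.0, 0.993, 0.121, 0.0]
force: [-0.8, 0.1, 5.5]
grip_width: 0.0149
finger_force: 39.2
```

Gripped: the opening is about 15 mm with 39 N of force. Lifting straight up, slowly at first.

{"op": "step_arm", "data": {"moves": [[0,0,0,0,0,-0.01,-1],[0,0,0,0,0,-0.03,-1],[0,0,0,0,0,-0.06,-1],[0,0,0,0,0,-0.09,-1],[0,0,0,0,0,-0.13,-1]]}}

```text
time: 3.7
tcp_pos: [0.5126, -0.2408, 0.1054]
ee_rot: [-0.0, 0.993, 0.121, -0.0]
force: [-0.3, 0.2, -0.1]
grip_width: 0.0148
finger_force: 39.0
```

{"op": "step_arm", "data": {"moves": [[0,0,0,0,0,-0.05,-1],[0,0,0,0,0,-0.1,-1],[0,0,0,0,0,-0.15,-1],[0,0,0,0,0,-0.18,-1],[0,0,0,0,0,-0.18,-1]]}}

```text
time: 4.12
tcp_pos: [0.5139, -0.2415, 0.1796]
ee_rot: [0.001, 0.993, 0.121, 0.002]
force: [0.1, -0.3, -1.0]
grip_width: 0.015
finger_force: 39.0
```

```bash
python3 -c "
from h import *
go([.505,.204,.18])
s=arm.read_camera('scene');t=arm.read_camera('top')
W=np.hstack([cv2.resize(s[60:240,140:320],(480,480)),cv2.resize(t[130:290,290:430],(320,366))[:366] if 0 else cv2.resize(t[130:290,290:430],(300,480))]);cv2.imwrite('pics/lift.png',W)"
```

```text
4.12 [ 0.5139 -0.2415  0.1796] units [ 0.2462 -1.0863 -0.0033] tool z [ 0.004 -0.002 -1.   ]
```

View pics/lift.png

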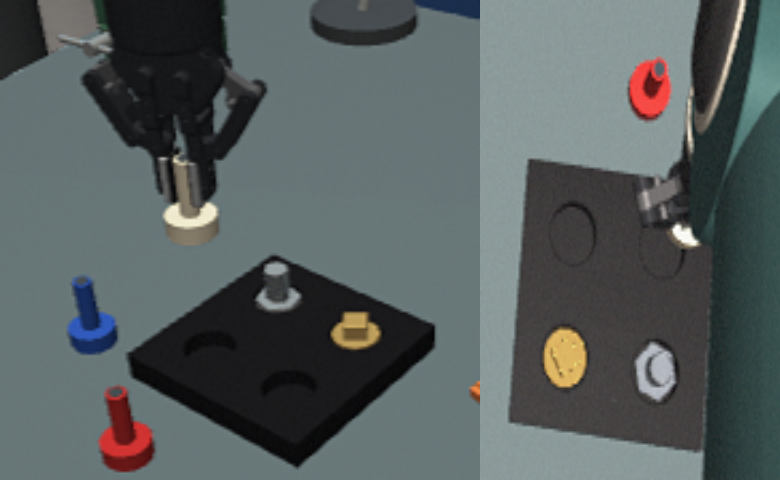

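The sensor hangs upright, with its disc at (191,222) in the scene half, clear of the tray. The bolt and plug are still in place. Carrying it across to the cup.

{"op": "step_arm", "data": {"moves": [[0,0,0,0.006,-0.029,0,-1],[0,0,0,0.018,-0.08,0,-1],[0,0,0,0.034,-0.15,0,-1],[0,0,0,0.05,-0.22,0,-1],[0,0,0,0.066,-0.29,0,-1]]}}

```text
time: 4.63
tcp_pos: [0.5096, -0.12, 0.1751]
ee_rot: [-0.0, 0.993, 0.121, -0.001]
force: [0.9, -0.3, -1.0]
grip_width: 0.0146
finger_force: 39.0
```

{"op": "step_arm", "data": {"moves": [[0,0,0,0.016,-0.07,0,-1],[0,0,0,0.032,-0.14,0,-1],[0,0,0,0.048,-0.21,0,-1],[0,0,0,0.064,-0.28,0,-1],[0,0,0,0.08,-0.35,0,-1]]}}

```text
time: 5.05
tcp_pos: [0.5068, 0.0236, 0.1753]
ee_rot: [-0.0, 0.993, 0.121, -0.001]
force: [1.3, -0.2, -1.5]
grip_width: 0.0149
finger_force: 39.0
```

```bash
python3 -c "
from h import *
go([.505,.204,.18]);print(arm.get_state()['qpos'].round(2))"
```

```text
5.05 [0.5068 0.0236 0.1753] units [ 0.1043 -0.4389 -0.0117] tool z [-1.8e-03  2.0e-04 -1.0e+00]
[ 0.2   0.32 -0.37  1.96  0.15  0.89 -1.57]
```

{"op": "step_arm", "data": {"moves": [[0,0,0,0.016,-0.07,0,-1],[0,0,0,0.032,-0.14,0,-1],[0,0,0,0.048,-0.21,0,-1],[0,0,0,0.062,-0.27,0,-1],[0,0,0,0.074,-0.32,0,-1]]}}

```text
time: 5.47
tcp_pos: [0.5045, 0.1555, 0.1753]
ee_rot: [-0.0, 0.993, 0.122, -0.001]
force: [0.9, -1.1, -0.1]
grip_width: 0.015
finger_force: 39.0
```

{"op": "step_arm", "data": {"moves": [[0,0,0,0.01,-0.05,0,-1],[0,0,0,0.016,-0.08,0,-1],[0,0,0,0.02,-0.09,0,-1],[0,0,0,0.02,-0.09,0,-1],[0,0,0,0.02,-0.09,0,-1]]}}

```text
time: 5.88
tcp_pos: [0.5049, 0.1889, 0.1759]
ee_rot: [0.0, 0.993, 0.121, -0.0]
force: [-0.1, -0.8, -0.5]
grip_width: 0.0149
finger_force: 39.0
```

```bash
python3 -c "
from h import *
go([.505,.204,.108])
s=arm.read_camera('scene');t=arm.read_camera('top')
W=np.hstack([cv2.resize(s[140:320,330:510],(480,480)),cv2.resize(t[130:260,80:210],(300,300)).repeat(1,0) if 0 else cv2.resize(t[110:270,80:180],(300,480))]);cv2.imwrite('pics/over.png',W)"
```

```text
5.88 [0.5049 0.1889 0.1759] units [ 0.0094 -0.0367  0.1697] tool z [-7.e-04 -5.e-04 -1.e+00]
```

View pics/over.png

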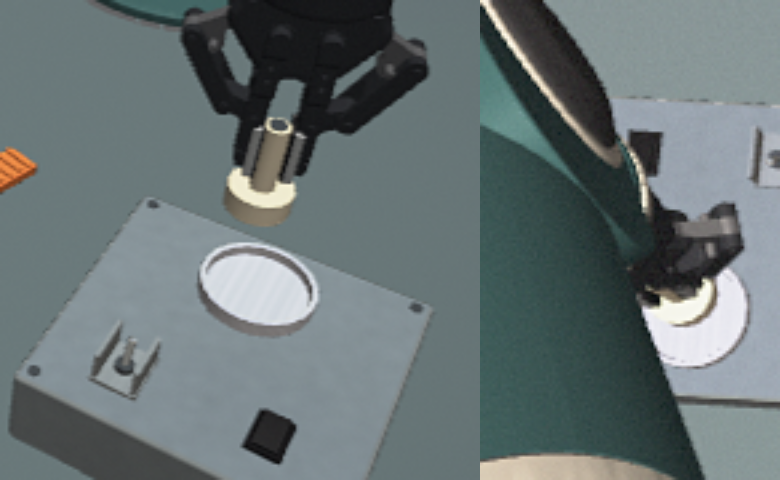

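Upright above the cup: the disc is at (260,192) and the cup at (258,288) in the scene half. Centring over the cup, then going down.

{"op": "step_arm", "data": {"moves": [[0,0,0,0.005,-0.018,0,-1],[0,0,0,0.009,-0.037,0,-1],[0,0,0,0.009,-0.037,0.02,-1],[0,0,0,0.009,-0.037,0.05,-1],[0,0,0,0.009,-0.037,0.08,-1]]}}

```text
time: 6.4
tcp_pos: [0.5048, 0.2049, 0.143]
ee_rot: [0.0, 0.993, 0.121, -0.0]
force: [0.5, -0.2, -1.6]
grip_width: 0.0147
finger_force: 39.1
```

{"op": "step_arm", "data": {"moves": [[0,0,0,0,0,0.025,-1],[0,0,0,0,0,0.045,-1],[0,0,0,0,0,0.06,-1],[0,0,0,0,0,0.068,-1],[0,0,0,0,0,0.068,-1]]}}

```text
time: 6.82
tcp_pos: [0.5047, 0.2049, 0.1164]
ee_rot: [0.0, 0.993, 0.121, -0.0]
force: [-0.6, 1.0, -1.2]
grip_width: 0.0146
finger_force: 39.1
```

```bash
python3 -c "
from h import *
go([.505,.204,.1084])
s=arm.read_camera('scene')
cv2.imwrite('pics/near.png',cv2.resize(s[190:300,350:500],(750,550)))"
```

```text
6.82 [0.5047 0.2049 0.1164] units [0.0002 0.0024 0.0199] tool z [-1.e-03 -2.e-04 -1.e+00]
```

View pics/near.png

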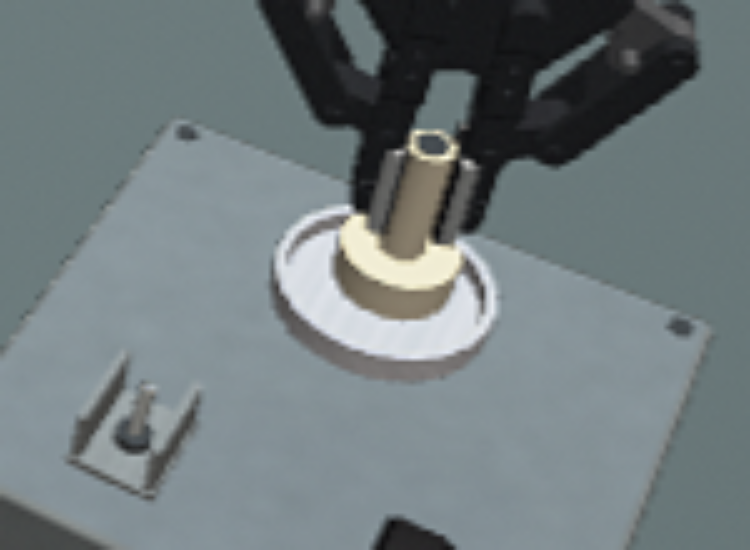

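The disc (400,265) is inside the cup ring (386,290), about 8 mm above the floor. Lowering it gently and watching the force.

{"op": "step_arm", "data": {"moves": [[0,0,0,0,0,0.006,-1],[0,0,0,0,0,0.012,-1],[0,0,0,0,0,0.015,-1],[0,0,0,0,0,0.015,-1]]}}

```text
time: 7.2
tcp_pos: [0.5049, 0.205, 0.111]
ee_rot: [0.0, 0.993, 0.121, -0.0]
force: [1.3, -0.2, -2.0]
grip_width: 0.0146
finger_force: 39.1
```

{"op": "step_arm", "data": {"moves": [[0,0,0,0,0,0.003,-1],[0,0,0,0,0,0.005,-1],[0,0,0,0,0,0.005,-1]]}}

```text
time: 7.45
tcp_pos: [0.5049, 0.205, 0.109]
ee_rot: [-0.0, 0.993, 0.121, -0.0]
force: [-0.0, -0.1, -1.3]
grip_width: 0.0149
finger_force: 39.1
```

{"op": "step_arm", "data": {"moves": [[0,0,0,0,0,0.001,-1],[0,0,0,0,0,0.002,-1],[0,0,0,0,0,0.002,-1]]}}

```text
time: 7.7
tcp_pos: [0.505, 0.2051, 0.1084]
ee_rot: [-0.0, 0.993, 0.121, 0.0]
force: [-0.4, -1.2, 2.1]
grip_width: 0.0151
finger_force: 39.5
```

{"op": "step_arm", "data": {"moves": [[0,0,0,0,0,0.001,-1],[0,0,0,0,0,0.002,-1],[0,0,0,0,0,0.002,-1]]}}

```text
time: 7.95
tcp_pos: [0.5051, 0.2051, 0.1084]
ee_rot: [0.0, 0.993, 0.121, 0.0]
force: [-5.6, -3.9, 17.8]
grip_width: 0.0153
finger_force: 41.2
```

There is floor contact, with 18 N upward at z = 0.1084 as expected. I'll ease off slightly, then open gradually.

{"op": "step_arm", "data": {"moves": [[0,0,0,0,0,-0.0015,-1],[0,0,0,0,0,-0.0015,-1],[0,0,0,0,0,-0.0015,-0.6],[0,0,0,0,0,-0.0015,-0.55],[0,0,0,0,0,-0.0015,-0.45]], "squeeze": 20}}

```text
time: 8.37
tcp_pos: [0.5049, 0.205, 0.1079]
ee_rot: [-0.0, 0.993, 0.121, -0.0]
force: [-0.2, -0.2, -0.0]
grip_width: 0.0237
finger_force: 0.0
```

{"op": "step_arm", "data": {"moves": [[0,0,0,0,0,0,-0.2],[0,0,0,0,0,0,0.1],[0,0,0,0,0,0,0.4],[0,0,0,0,0,0,0.5],[0,0,0,0,0,0,0.5]]}}

```text
time: 8.78
tcp_pos: [0.5049, 0.205, 0.1081]
ee_rot: [-0.0, 0.993, 0.121, -0.0]
force: [0.6, -0.3, 0.4]
grip_width: 0.0642
finger_force: 0.0
```

```bash
python3 -c "
from h import *
s=arm.read_camera('scene')
cv2.imwrite('pics/rel.png',cv2.resize(s[190:300,350:500],(750,550)))"
```

```text
(no output)
```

View pics/rel.png

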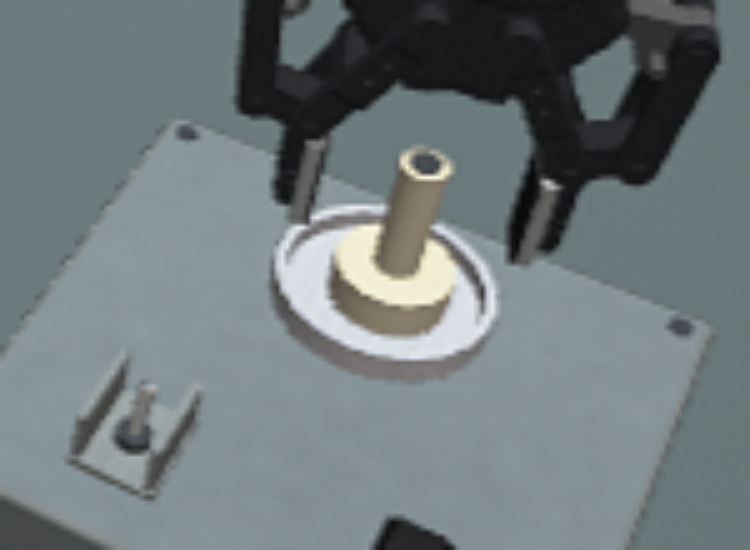

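The sensor stands upright in the cup, with its disc at (393,275), and the fingers are clear of the stem. Rising straight up, then I'll measure where it stands.

{"op": "step_arm", "data": {"moves": [[0,0,0,0,0,-0.03,0.5],[0,0,0,0,0,-0.09,0.5],[0,0,0,0,0,-0.16,0.5],[0,0,0,0,0,-0.23,0.5],[0,0,0,0,0,-0.3,0.5]]}}

```text
time: 9.25
tcp_pos: [0.5046, 0.2051, 0.2304]
ee_rot: [-0.0, 0.993, 0.121, 0.0]
force: [-0.8, 0.4, 0.5]
grip_width: 0.0638
finger_force: 0.0
```

{"op": "step_arm", "data": {"moves": [[0,0,0,0,0,-0.02,0.5],[0,0,0,0,0,-0.02,0.5],[0,0,0,0,0,-0.02,0.5],[0,0,0,0,0,-0.02,0.5],[0,0,0,0,0,-0.02,0.5]]}}

```text
time: 9.67
tcp_pos: [0.5044, 0.2048, 0.2351]
ee_rot: [0.0, 0.993, 0.121, -0.001]
force: [-0.1, 0.1, -0.3]
grip_width: 0.0642
finger_force: 0.0
```

```bash
python3 -c "
from h import *
s=arm.read_camera('scene');go([.505,.204,.24])
m=cream(s);m[:190]=0;m[300:]=0;m[:,:400]=0;m[:,460:]=0
ys,xs=np.nonzero(m);print(xs.min(),xs.max(),ys.min(),ys.max())
for P in([.505,.204,.08],[.505,.204,.126]):print(proj('scene',P))
cv2.imwrite('pics/end.png',s)"
```

```text
9.72 [0.5045 0.2049 0.2352] units [ 0.0006  0.0024 -0.0121] tool z [-1.7e-03 -4.0e-04 -1.0e+00]
417 441 220 265
[427.75537867 241.73124634]
[433.6931437  221.83910339]
```

View pics/end.png

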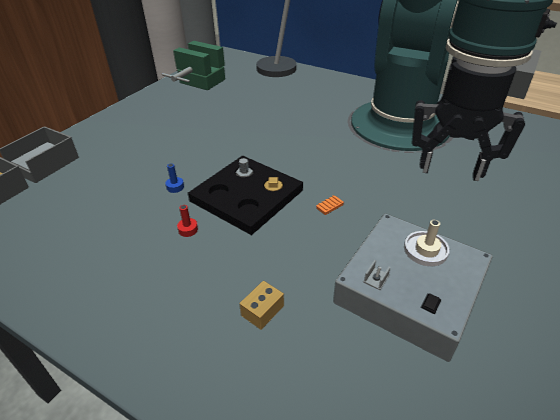

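The sensor stands upright in the cup: its disc is near (428,244), against (428,242) predicted for the cup centre. The bolt and plug have not moved, and the gripper is well clear.

```bash
python3 -c "
from cell import arm
print(arm.finish_job())"
```

```text
the job is handed in; nothing more can be done
None
```

The job is handed in: the sensor is standing upright and released in the cup, within a few mm of its centre, and the bolt and plug are still in their pockets; the hand-in gave no pass or fail result.

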